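# Shut the sampler's drawer and port cover, then start it

### The job

Get the sampler ready and start it: with the fingertips, gently push its open blue-fronted drawer fully shut and push the orange port cover on its top fully shut, in either order, then press the green start button on the console right down and let it come up again. Pick nothing up, keep the jars in the drawer standing, and leave everything else on the bench where it is.

Things in the scene. Friction and masses are not known exactly. Their poses are not given: they have to be found in the camera images.
- sampler: Low white sampler fixed to the bench, 280 (x) x 300 (y) x 130 (z) mm. Origin: centre of its underside. Its own -x is its front (to the robot), +y its left as the robot sees it, z up. Drawer in its front; the port cover runs on two rails (to 134 mm) on the front part of its flat top. The cover's rib, to 161 mm, is its highest fixed part.
- drawer (a joint): How far the drawer is out, in m: 0 fully shut, grows as it comes out along the sampler's own -x, at most 0.13; it starts 0.06 to 0.11 out. It slides stiffly (about 1.5 N plus light damping), stays where it is left and has no latch. To shut it, push along the sampler's own +x.
- drawer_lip (a point): Moves with the drawer, axes as the sampler's: middle of the front face of the white lip (100 wide, 16 high, 12 deep, mm) along the top edge of the drawer's blue front. 104 mm above the bench; shut, at (-167, 30) mm in the sampler's frame, 27 mm before the housing. The blue front, 210 mm wide, 15 to 112 mm above the bench, lies 12 mm behind. Lip or front can be pushed.
- cover (a joint): How far the orange port cover is open, in m: 0 fully shut, grows as it slides along the sampler's own +y, at most 0.10; it starts 0.045 to 0.09 open. It slides stiffly (about 1.2 N plus light damping), stays where it is left and has no latch. To shut it, push the rib along the sampler's own -y.
- cover_rib (a point): Moves with the cover, axes as the sampler's: middle of the top of the black rib, 161 mm above the bench. The rib is 30 (sampler's x) x 10 (y) mm and stands 24 mm above the orange plate (top at 137 mm; 78 (x) x 110 (y) mm, centred under the rib). With the cover shut this point is at (-70, -65) mm in the sampler's frame.
- start (a joint): Travel of the green start button in m: 0 up, 0.006 right down (counts as pressed beyond 0.0045). It springs back when let go; about 4 N hold it right down.
- start_top (a point): Middle of the top of the green round start button, 24 mm across, 67 mm above the bench when up, 10 mm proud of its grey collar; pressed straight down. It is on the white console, a box 130 x 110 x 45 mm fixed to the bench at either the left or the right of the sampler; a grey vortex mixer with a black round cup stands on the other side.
- mixer: Grey vortex mixer fixed to the bench, 130 x 110 x 75 mm with its black cup; not to be used. Origin: centre of its underside.
- jar_a: Amber jar, white cap, 34 mm across, 60 mm high, standing loose on the drawer's floor (24 mm above the bench), left part. Origin: centre of its underside. It rides with the drawer.
- jar_b: Amber jar, blue cap, 34 mm across, 60 mm high, standing loose on the drawer's floor, right part. Origin: centre of its underside. It rides with the drawer.
- vial: Clear vial with red cap, 28 mm across, 50 mm high, standing loose on the sampler's top, near its left edge, behind the cover. Origin: centre of its underside. Not to be moved.
- reagent: Clear bottle with blue cap, 70 mm across, 150 mm high, standing on the bench to the left of the sampler. Origin: centre of its underside. Not to be moved.
- beaker: Clear glass beaker, 96 mm across, 130 mm high, standing on the bench to the right of the sampler. Origin: centre of its underside. Not to be moved.
- petri: Shut green dish, 70 mm across, 15 mm high, on the bench at the near left. Origin: centre of its underside. Not to be moved.
- spatula: Spatula, 170 mm long, lying on the bench at the near right. Origin under its middle. Not to be moved.
There are look-alikes about, which are no part of the job. What is shaped like the jar_b but yellow is not meant.

How it is judged:
By the outcome, as a careful person would: the job done as asked, in the order asked, and still so for the second after the job is handed in, with the robot touching nothing.
It also fails if it takes over 54 s, if anything falls off the work surface, if the arm or the gripper's body presses on something with over 40 N, if the wrist force passes 120 N, or if a joint passes its speed limit or range.

### The arm

A 6-joint arm with a two-finger parallel gripper is mounted at the origin on the work surface. World frame = base frame: x ahead of the robot, y to its left, z up, the work surface at z = 0. Lengths are in m, angles in degrees, forces in N, time in s.
With the tool pointing down it reaches from about 0.375 to 0.9 m from the base axis. Payload 3.1 kg.
Tool frame: the origin (TCP) lies on the centre line of the jaws, within the pads' length; the fingertips stand 8 mm ahead of it and the grasp point (between the pads) lies 11 mm behind it (bot.tip_extent is the distance from the TCP to the fingertips, in m); z points along the fingers, y is the line along which they close (so a half turn about z gives the same grasp; the last joint's range is limited). The gripper opens to 87 mm and grips with 3 to 60 N. Pads are 19 mm wide; open, the fingers measure 117 mm over their backs; the gripper's body (75 mm by 190 mm) begins 51 mm behind the grasp point.
Start: joints at [63.283, 30.224, 82.088, -0, 67.689, -10.227], TCP at [0.177, 0.599, 0.231] pointing down, gripper open.
Joint ranges: [-176.69, 176.69], [-43.24, 126.21], [12.49, 139.97], [-82, 262], [0, 151.66], [-163.58, 163.58]. Speed limits (degrees/s): [159.86, 159.86, 180, 180, 180, 180].

### API

Orientations are given as a 3x3 rotation matrix whose columns are the frame's x, y, z axes.
In Python, from rig import bot, vision, workorder gives the robot as it stands.
- The arm moves only by the shell command python3 -m handwheel 'ROWS'. ROWS is JSON, a list of rows, each an object with "delta_rot": the turn, a rotation vector about the tool's x, y, z in rad, a list of three; "xyz": the shift along the tool's x, y, z in mm, a list of three; "hand": the closure, from -1 (fully open) to 1 (shut). A call has exactly 5 rows; each row is the pose to reach, as a shift and turn from the pose commanded when the call began, along the tool's axes at that moment; what a row does not reach only later rows make up. A row lasts 1/8 s, in which the tool goes at most 62.5 mm and 10.7 degrees, less where a joint would pass 70% of its speed; a pose out of reach is approached as far as the arm can. A call with a gripper value outside its range is refused whole. The fingers move at their own pace and stop on an object; the grip force is fixed at half the most. Time passes only in rows, so rows that repeat a pose let the fingers close, or fill a call up. It gives the time, the measured TCP pose, the force, the opening and the grip force at its end, in the units of the state.
- bot.read_state(): the state, without advancing time (a new reading comes with each control period).
- vision.capture(name): name is "side" or "top" or "wrist"; returns the picture (400x640x3 uint8, red, green, blue); there is no depth.
- vision.camera_model(name): a dict with "camera_matrix" (3x3 intrinsics, pixels), "camera_from_world" (4x4, takes a point from world to camera coordinates). Camera axes: x right, y up, looking along -z (the intrinsics and any distortion apply to the point x, -y, -z); pixel columns grow to the right and rows downward; lengths in m; the calibration is good to about 2 mm. The wrist camera is an equidistant fisheye: a pixel r from the principal point sees the ray r / f radians off the axis. A picture is of the moment at which its call begins: read the wrist's pose just before it. camera_model takes no time and is no camera call; for the wrist camera it gives the pose at the moment of the call.
- workorder.hand_in(): hands the job in; it is judged then, once.
The state is a dict: "time_s": time; "joint_positions": joint angles; "qvel": joint speeds; "tau": joint torques, N m; "position": TCP position; "tcp_rot": TCP orientation; "force": force on the tool from outside, world axes, zero at the start; "moment": the same for the moment, N m; "opening": opening from 0.0 (shut) to 1.0 (fully open); "grasp_force": force on a finger pad.
Only numpy, scipy, OpenCV 4.12 (cv2) and the standard library are available. Lean on these libraries where they do the work, as an engineer would, in place of code of your own. Each camera call takes 0.05 s, during which the arm holds its last target. There are 200 camera calls.

## Working session

There is one attempt and no reset: what is moved stays moved. The work goes in short steps, Python scripts to look and compute and a shell command to move; the robot and the scene stay as the last step left them, time stands still between calls to the robot, and variables do not carry over. Pictures are saved under pics/ and viewed, at most 10 in all, crops included, and the job is handed in when it is done.

```bash
mkdir -p pics; python3 - <<'E'
from rig import bot, vision
import cv2,numpy as np
for n in("top","side"):
    cv2.imwrite(f"pics/{n}0.png",vision.capture(n)[:,:,::-1])
    m=vision.camera_model(n);print({k:(np.round(v,3).tolist() if hasattr(v,'tolist') or isinstance(v,list) else v) for k,v in m.items()})
s=bot.read_state();print(s['time_s'],s['position'],np.round(s['tcp_rot'],3).tolist(),s['opening'])
E
```

```text
{'camera_matrix': [[451.324, 0.0, 315.068], [0.0, 451.324, 201.208], [0.0, 0.0, 1.0]], 'camera_from_world': [[0.016, -1.0, 0.027, -0.028], [0.981, 0.02, 0.193, -0.592], [-0.193, 0.023, 0.981, -1.183], [0.0, 0.0, 0.0, 1.0]]}
{'camera_matrix': [[445.988, 0.0, 313.544], [0.0, 445.988, 204.192], [0.0, 0.0, 1.0]], 'camera_from_world': [[-0.944, -0.331, 0.015, 0.524], [0.289, -0.8, 0.527, -0.229], [-0.162, 0.501, 0.85, -1.004], [0.0, 0.0, 0.0, 1.0]]}
0.1 [0.177095   0.59871075 0.22965166] [[-0.959, 0.284, -0.001], [0.284, 0.959, -0.002], [0.0, -0.002, -1.0]] 0.9978789189950364
```

View pics/top0.png

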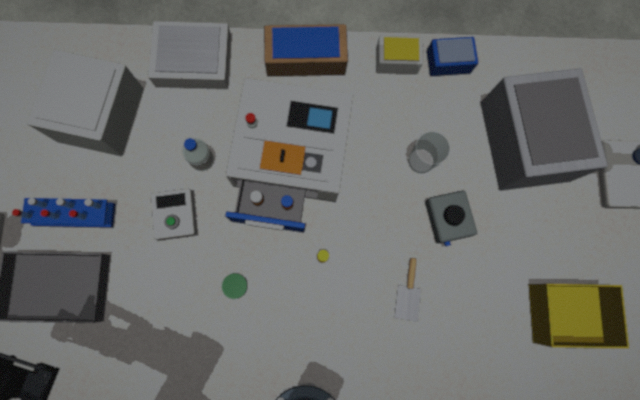

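View pics/side0.png

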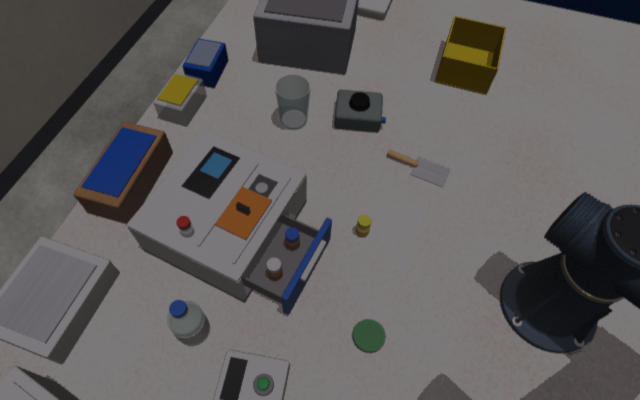

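Top view: sampler (290,140), drawer lip about (264,223), orange cover with black rib (283,156), white console with green button (171,221). Possible confusions: for the button, the green dish (235,286) and the mixer cup (455,215); for the drawer front, the blue rack (70,212) and blue-topped boxes (306,43), (453,53). The yellow-capped jar (323,256) stands near the push path and must not be touched. I'll check the choices in a close crop.

```bash
python3 - <<'E'
import cv2,numpy as np
a=cv2.imread("pics/top0.png");b=cv2.imread("pics/side0.png")
c=cv2.convertScaleAbs(cv2.resize(a[70:270,140:360][:, :],None,fx=3.6,fy=3.0*1.0,interpolation=cv2.INTER_CUBIC),alpha=1.4)
cv2.imwrite("pics/topc.png",c)   # u=140+x/3.6, v=70+y/3
c=cv2.convertScaleAbs(cv2.resize(b[130:400,120:400],None,fx=2.2,fy=2.2,interpolation=cv2.INTER_CUBIC),alpha=1.4)
cv2.imwrite("pics/sidec.png",c)
E
```

```text
(no output)
```

View pics/topc.png

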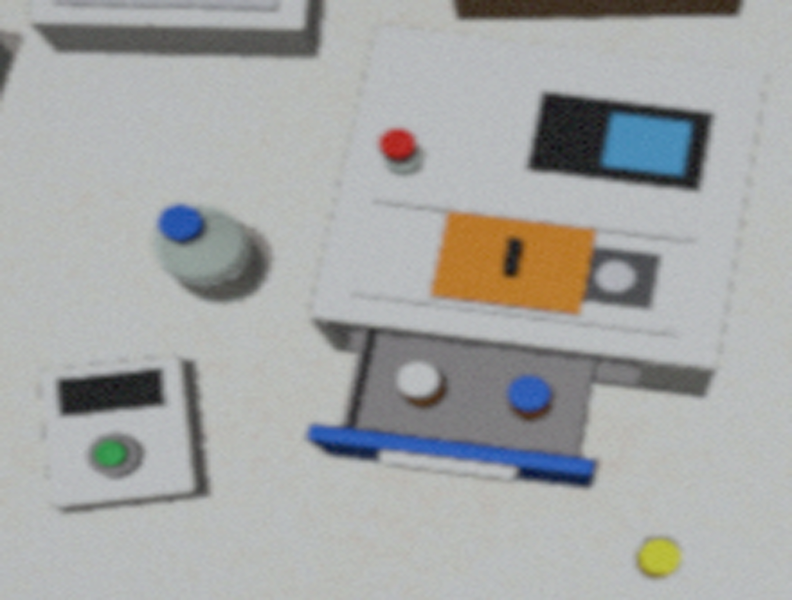

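View pics/sidec.png

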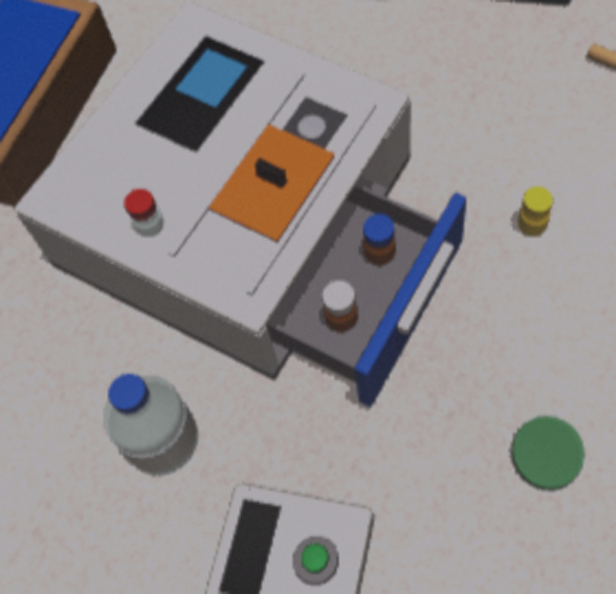

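The crops confirm it. In the top crop the button is at (110,453), the orange plate corners are (447,212)…(582,314), the lip's upper edge runs (380,453)–(520,470), and the yellow jar at (659,556) is outside the drawer. In the side crop the button is at (315,557) and the plate centre about (272,182).

```bash
cat > h.py <<'E'
import numpy as np
from rig import bot, vision
def ray(n,u,v,z):
    m=vision.camera_model(n);K=np.array(m['camera_matrix']);T=np.array(m['camera_from_world'])
    d=np.linalg.inv(K)@[u,v,1];d=np.array([d[0],-d[1],-d[2]])
    R=T[:3,:3];c=-R.T@T[:3,3];w=R.T@d
    return (c+w*(z-c[2])/w[2])[:2]
top=lambda x,y,z:ray("top",140+x/3.6,70+y/3,z)
side=lambda x,y,z:ray("side",120+x/2.2,130+y/2.2,z)
E
python3 - <<'E'
from h import *
np.set_printoptions(precision=4,suppress=True)
P=[]
for nm,z,t,s in[("FL",.13,(315,321),(270,330)),("FR",.13,(715,366),(410,98)),("BL",.13,(378,28),(22,213)),("BR",.13,(765,70),(198,5)),
 ("btn",.067,(110,453),(315,557)),("plate",.137,(514,263),(273,182.5)),("pBL",.137,(447,212),(210,208)),("pBR",.137,(595,229),(270,126)),("pFR",.137,(582,314),(334,157)),("pFL",.137,(432,296),(277,239)),
 ("blueL",.112,(312,432),(362,372)),("blueR",.112,(595,466),(464,203)),("vialtop",.18,(398,145),(140,203)),
 ("reag",.15,(181,222),(128,392)),("yel",.06,(659,556),(538,200)),("capA",.084,(419,380),(339,296)),("capB",.084,(529,391),(379,230)),("petri",.015,(342,648),(548,452))]:
    a,b=top(*t,z),side(*s,z);P.append((a+b)/2);print(nm,a,b,1e3*(a-b))
c=np.array(P[:4]);o=c.mean(0);d=(c[1]-c[0])+(c[3]-c[2]);w=(c[2]-c[0])+(c[3]-c[1])
print("centre",o,"yaw", np.degrees(np.arctan2(w[1],w[0])),"from y edge",np.degrees(np.arctan2(-d[1],-d[0]))-90, "sizes",np.linalg.norm(d)/2,np.linalg.norm(w)/2)
q=P[8-2:10];ps=[P[6],P[7],P[8],P[9]];e=(ps[1]-ps[0])+(ps[2]-ps[3]);print("plate yaw",np.degrees(np.arctan2(-e[1],-e[0]))-90)
b=P[11]-P[10];print("blue yaw",np.degrees(np.arctan2(-b[1],-b[0]))-90,np.linalg.norm(b))
a=np.arctan2(w[1],w[0]);R=np.array([[np.cos(a),-np.sin(a)],[np.sin(a),np.cos(a)]])
for n,p in(("plate",P[5]),("blueL",P[10]),("blueR",P[11]),("btn",P[4])):print(n,(p-o)@R)
E
```

```text
FL [0.6376 0.213 ] [0.6313 0.2158] [ 6.2867 -2.8374]
FR [ 0.6039 -0.0767] [ 0.5995 -0.0696] [ 4.3974 -7.1093]
BL [0.912  0.1801] [0.9052 0.1861] [ 6.7298 -6.0486]
BR [ 0.8794 -0.113 ] [ 0.8632 -0.1085] [16.2227 -4.5348]
btn [0.5284 0.3696] [0.5272 0.3725] [ 1.1456 -2.87  ]
plate [0.6911 0.0706] [0.6895 0.0764] [ 1.5996 -5.7442]
pBL [0.7364 0.1209] [0.7348 0.123 ] [ 1.6314 -2.1346]
pBR [0.7235 0.0124] [0.7195 0.0164] [ 3.9497 -3.9428]
pFR [0.6464 0.0203] [0.6445 0.0288] [ 1.8533 -8.5004]
pFL [0.66   0.1289] [0.6606 0.132 ] [-0.6087 -3.1421]
blueL [0.5431 0.213 ] [0.5417 0.2189] [ 1.3548 -5.8428]
blueR [0.5173 0.0082] [0.5095 0.021 ] [  7.8301 -12.8308]
vialtop [0.7808 0.1537] [0.7796 0.1591] [ 1.1556 -5.448 ]
reag [0.7183 0.3099] [0.7162 0.3144] [ 2.0823 -4.5298]
yel [ 0.4444 -0.0412] [ 0.4433 -0.0379] [ 1.1327 -3.3186]
capA [0.5964 0.141 ] [0.5954 0.1457] [ 0.9638 -4.6999]
capB [0.5881 0.0587] [0.5845 0.0646] [ 3.5673 -5.8975]
petri [0.3602 0.1966] [0.3598 0.2023] [ 0.3807 -5.6759]
centre [0.754  0.0534] yaw -7.221130198463002 from y edge -6.872738820078482 sizes 0.29275236451594683 0.27405242434999333
plate yaw -7.7260939930222605
blue yaw -8.188930474268034 0.2034099845848416
plate [-0.0657  0.0119]
blueL [-0.2304  0.1347]
blueR [-0.2338 -0.0687]
btn [-0.2643  0.2867]
```

```bash
cat >> h.py <<'E'
o=np.array([.754,.0534]);a=np.radians(-7.3);Rs=np.array([[np.cos(a),-np.sin(a)],[np.sin(a),np.cos(a)]])
W=lambda x,y:o+Rs@[x,y]
def go(x,y,z,yaw=True):
    s=bot.read_state();R=np.array(s['tcp_rot']);p=np.array(s['position'])
    T=np.column_stack([np.r_[-Rs[:,0],0],np.r_[Rs[:,1],0],[0,0,-1]])
    from scipy.spatial.transform import Rotation as Q
    print(s['time_s'],"pos",p.round(4),"samp",((p[:2]-o)@Rs).round(4),"shift mm",(R.T@(np.array([x,y,z])-p)*1e3).round(1),"rot",Q.from_matrix(R.T@T).as_rotvec().round(3),"F",np.round(s['force'],1),"open",round(s['opening'],2))
E
python3 -m handwheel '[{"xyz":[-42,-36,0],"delta_rot":[0,0,-0.03],"hand":1},{"xyz":[-85,-72,0],"delta_rot":[0,0,-0.06],"hand":1},{"xyz":[-130,-110,0],"delta_rot":[0,0,-0.1],"hand":1},{"xyz":[-175,-148,0],"delta_rot":[0,0,-0.13],"hand":1},{"xyz":[-220,-186,0],"delta_rot":[0,0,-0.16],"hand":1}]'
python3 -c "
from h import *
go(*W(-.275,.031),.231);print(W(-.275,.031))"
```

```text
time_s: 0.72
position: [0.3362, 0.3568, 0.2304]
tcp_rot: [[-0.992, 0.126, -0.0], [0.126, 0.992, -0.0], [0.0, -0.0, -1.0]]
force: [1.5, 0.7, 0.2]
opening: 0.519
grasp_force: 0.0
0.725 pos [0.3362 0.3568 0.2304] samp [-0.453   0.2479] shift mm [-177.8 -217.1   -0.6] rot [-0.    -0.     0.001] F [1.5 0.7 0.2] open 0.52
[0.48516803 0.1190915 ]
```

```bash

python3 -m handwheel '[{"xyz":[-36,-44,0],"delta_rot":[0,0,0],"hand":1},{"xyz":[-72,-88,0],"delta_rot":[0,0,0],"hand":1},{"xyz":[-108,-132,0],"delta_rot":[0,0,0],"hand":1},{"xyz":[-144,-176,0],"delta_rot":[0,0,0],"hand":1},{"xyz":[-178,-217,0],"delta_rot":[0,0,0],"hand":1}]'
python3 -m handwheel '[{"xyz":[0,0,30],"delta_rot":[0,0,0],"hand":1},{"xyz":[0,0,65],"delta_rot":[0,0,0],"hand":1},{"xyz":[0,0,100],"delta_rot":[0,0,0],"hand":1},{"xyz":[0,0,130],"delta_rot":[0,0,0],"hand":1},{"xyz":[0,0,136],"delta_rot":[0,0,0],"hand":1}]'
python3 - <<'E'
from h import *
import cv2
go(*W(-.275,.031),.095)
t=vision.capture("top")[120:270,170:390,::-1];s=vision.capture("side")[150:350,200:400,::-1]
c=np.hstack([cv2.resize(t,(440,300)),cv2.resize(s,(300,300))])
cv2.imwrite("pics/c1.png",cv2.convertScaleAbs(c,alpha=1.4))
E
```

```text
time_s: 1.35
position: [0.4851, 0.1187, 0.2304]
tcp_rot: [[-0.992, 0.128, -0.0], [0.128, 0.992, 0.0], [0.0, 0.0, -1.0]]
force: [-0.8, 1.2, 0.3]
opening: 0.023
grasp_force: 0.0
time_s: 1.98
position: [0.4828, 0.1205, 0.0927]
tcp_rot: [[-0.992, 0.128, -0.005], [0.128, 0.992, -0.0], [0.005, -0.001, -1.0]]
force: [0.3, -0.7, -0.2]
opening: 0.007
grasp_force: 0.0
1.975 pos [0.4828 0.1205 0.0927] samp [-0.2775  0.0321] shift mm [-2.5 -1.1 -2.3] rot [-0.001 -0.005 -0.001] F [ 0.3 -0.7 -0.2] open 0.01
```

View pics/c1.png

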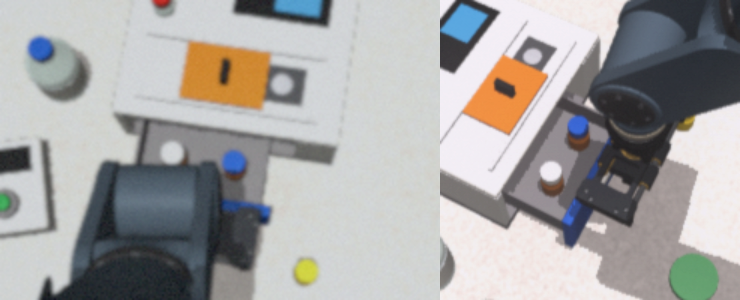

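The left half (top view) and the right half (side view) show the closed fingers in front of the lip, still clear of it, with both jars upright. Pushing slowly along tool -x.

```bash

python3 -m handwheel '[{"xyz":[-6,0,-1],"delta_rot":[0,0,0],"hand":1},{"xyz":[-11,0,-1],"delta_rot":[0,0,0],"hand":1},{"xyz":[-17,0,-1],"delta_rot":[0,0,0],"hand":1},{"xyz":[-23,0,-1],"delta_rot":[0,0,0],"hand":1},{"xyz":[-29,0,-1],"delta_rot":[0,0,0],"hand":1}]'
python3 -m handwheel '[{"xyz":[-6,0,0],"delta_rot":[0,0,0],"hand":1},{"xyz":[-12,0,0],"delta_rot":[0,0,0],"hand":1},{"xyz":[-18,0,0],"delta_rot":[0,0,0],"hand":1},{"xyz":[-24,0,0],"delta_rot":[0,0,0],"hand":1},{"xyz":[-30,0,0],"delta_rot":[0,0,0],"hand":1}]'
python3 -m handwheel '[{"xyz":[-6,0,0],"delta_rot":[0,0,0],"hand":1},{"xyz":[-12,0,0],"delta_rot":[0,0,0],"hand":1},{"xyz":[-18,0,0],"delta_rot":[0,0,0],"hand":1},{"xyz":[-24,0,0],"delta_rot":[0,0,0],"hand":1},{"xyz":[-30,0,0],"delta_rot":[0,0,0],"hand":1}]'
python3 -c "
from h import *
go(*W(-.1765,.031),.095)"
```

```text
time_s: 2.7
position: [0.5131, 0.1169, 0.0956]
tcp_rot: [[-0.992, 0.127, -0.001], [0.127, 0.992, 0.0], [0.001, -0.0, -1.0]]
force: [-1.8, 0.6, 1.7]
opening: 0.003
grasp_force: 0.9
time_s: 3.32
position: [0.5433, 0.1129, 0.0955]
tcp_rot: [[-0.992, 0.127, -0.0], [0.127, 0.992, -0.0], [0.0, -0.0, -1.0]]
force: [-2.0, -1.3, 0.2]
opening: 0.003
grasp_force: 0.9
time_s: 3.95
position: [0.573, 0.1091, 0.0955]
tcp_rot: [[-0.992, 0.127, -0.0], [0.127, 0.992, -0.0], [0.0, -0.0, -1.0]]
force: [-1.2, -1.0, 0.0]
opening: 0.002
grasp_force: 0.9
3.95 pos [0.573  0.1091 0.0955] samp [-0.1866  0.0323] shift mm [-10.1  -1.3   0.5] rot [-0. -0. -0.] F [-1.2 -1.   0. ] open 0.0
```

```bash

python3 -m handwheel '[{"xyz":[-3,0,0],"delta_rot":[0,0,0],"hand":1},{"xyz":[-5,0,0],"delta_rot":[0,0,0],"hand":1},{"xyz":[-7,0,0],"delta_rot":[0,0,0],"hand":1},{"xyz":[-8,0,0],"delta_rot":[0,0,0],"hand":1},{"xyz":[-9,0,0],"delta_rot":[0,0,0],"hand":1}]'
python3 -m handwheel '[{"xyz":[-1,0,0],"delta_rot":[0,0,0],"hand":1},{"xyz":[-2,0,0],"delta_rot":[0,0,0],"hand":1},{"xyz":[-3,0,0],"delta_rot":[0,0,0],"hand":1},{"xyz":[-4,0,0],"delta_rot":[0,0,0],"hand":1},{"xyz":[-4,0,0],"delta_rot":[0,0,0],"hand":1}]'
python3 -c "
from h import *
go(*W(-.1765,.031),.095)"
```

```text
time_s: 4.58
position: [0.5815, 0.1081, 0.0955]
tcp_rot: [[-0.992, 0.127, -0.0], [0.127, 0.992, 0.0], [0.0, 0.0, -1.0]]
force: [-1.3, -1.1, 0.3]
opening: 0.006
grasp_force: 0.8
time_s: 5.2
position: [0.5859, 0.1076, 0.0956]
tcp_rot: [[-0.992, 0.127, 0.001], [0.127, 0.992, -0.0], [-0.001, 0.0, -1.0]]
force: [-1.2, -0.3, -0.4]
opening: 0.006
grasp_force: 0.5
5.2 pos [0.5859 0.1076 0.0956] samp [-0.1737  0.0324] shift mm [ 2.8 -1.4  0.6] rot [ 0.     0.001 -0.   ] F [-1.2 -0.3 -0.4] open 0.01
```

```bash

python3 -m handwheel '[{"xyz":[-1,0,0],"delta_rot":[0,0,0],"hand":1},{"xyz":[-2,0,0],"delta_rot":[0,0,0],"hand":1},{"xyz":[-3,0,0],"delta_rot":[0,0,0],"hand":1},{"xyz":[-4,0,0],"delta_rot":[0,0,0],"hand":1},{"xyz":[-4,0,0],"delta_rot":[0,0,0],"hand":1}]'
python3 -c "
from h import *
go(*W(-.1765,.031),.095)"
```

```text
time_s: 5.82
position: [0.5882, 0.1073, 0.0956]
tcp_rot: [[-0.992, 0.127, -0.003], [0.127, 0.992, 0.0], [0.003, -0.0, -1.0]]
force: [-5.7, -0.0, 2.4]
opening: -0.001
grasp_force: 2.5
5.825 pos [0.5882 0.1073 0.0956] samp [-0.1713  0.0324] shift mm [ 5.2 -1.4  0.6] rot [-0.    -0.003 -0.   ] F [-5.7 -0.   2.4] open -0.0
```

Force rose to 5.7 N, so the drawer is at its stop. Backing off, rising, and checking.

```bash

python3 -m handwheel '[{"xyz":[15,0,0],"delta_rot":[0,0,0],"hand":1},{"xyz":[30,0,-10],"delta_rot":[0,0,0],"hand":1},{"xyz":[35,0,-50],"delta_rot":[0,0,0],"hand":1},{"xyz":[35,0,-95],"delta_rot":[0,0,0],"hand":1},{"xyz":[35,0,-140],"delta_rot":[0,0,0],"hand":1}]'
python3 - <<'E'
from h import *
import cv2
go(*W(-.066,.052),.235)
t=vision.capture("top")[70:270,170:390,::-1];s=vision.capture("side")[130:350,160:400,::-1]
c=np.hstack([cv2.resize(t,(396,360)),cv2.resize(s,(393,360))])
cv2.imwrite("pics/c2.png",cv2.convertScaleAbs(c,alpha=1.4))
E
```

```text
time_s: 6.45
position: [0.5543, 0.1118, 0.2376]
tcp_rot: [[-0.992, 0.127, 0.002], [0.127, 0.992, 0.0], [-0.002, 0.0, -1.0]]
force: [0.3, 0.4, -0.2]
opening: 0.007
grasp_force: 0.0
6.45 pos [0.5543 0.1118 0.2376] samp [-0.2055  0.0325] shift mm [-139.4   19.5    2.9] rot [ 0.     0.002 -0.   ] F [ 0.3  0.4 -0.2] open 0.01
```

View pics/c2.png

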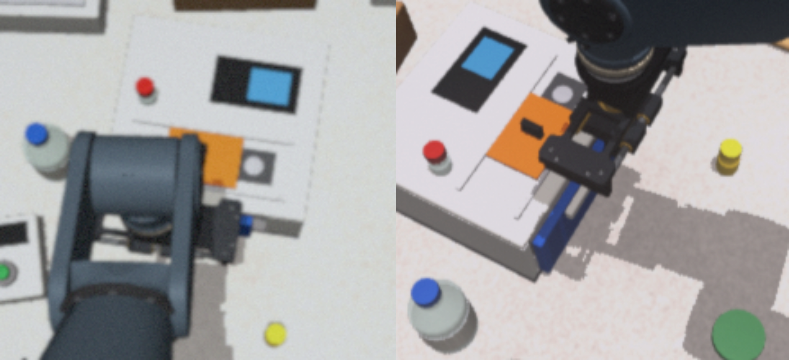

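The side half shows the blue front close against the housing and the cover unmoved. Next, the cover.

```bash

python3 -m handwheel '[{"xyz":[-35,5,0],"delta_rot":[0,0,0],"hand":1},{"xyz":[-70,10,0],"delta_rot":[0,0,0],"hand":1},{"xyz":[-105,15,0],"delta_rot":[0,0,0],"hand":1},{"xyz":[-139,22,0],"delta_rot":[0,0,0],"hand":1},{"xyz":[-139,22,0],"delta_rot":[0,0,0],"hand":1}]'
python3 -m handwheel '[{"xyz":[0,0,25],"delta_rot":[0,0,0],"hand":1},{"xyz":[0,0,50],"delta_rot":[0,0,0],"hand":1},{"xyz":[0,0,70],"delta_rot":[0,0,0],"hand":1},{"xyz":[0,0,81],"delta_rot":[0,0,0],"hand":1},{"xyz":[0,0,81],"delta_rot":[0,0,0],"hand":1}]'
python3 - <<'E'
from h import *
import cv2
go(*W(-.066,.052),.155)
t=vision.capture("top")[100:220,220:380,::-1];s=vision.capture("side")[130:290,180:340,::-1]
c=np.hstack([cv2.resize(t,(400,300)),cv2.resize(s,(300,300))])
cv2.imwrite("pics/c3.png",cv2.convertScaleAbs(c,alpha=1.6))
E
```

```text
time_s: 7.18
position: [0.6969, 0.1156, 0.2345]
tcp_rot: [[-0.992, 0.128, 0.001], [0.128, 0.992, -0.0], [-0.001, 0.0, -1.0]]
force: [-0.9, 0.4, -0.5]
opening: 0.002
grasp_force: 0.0
time_s: 7.8
position: [0.6942, 0.1157, 0.1537]
tcp_rot: [[-0.992, 0.127, -0.002], [0.127, 0.992, -0.0], [0.002, -0.0, -1.0]]
force: [0.3, -0.7, -0.9]
opening: 0.008
grasp_force: 0.0
7.8 pos [0.6942 0.1157 0.1537] samp [-0.0672  0.0542] shift mm [-1.2 -2.2 -1.3] rot [-0.    -0.002 -0.   ] F [ 0.3 -0.7 -0.9] open 0.01
```

View pics/c3.png

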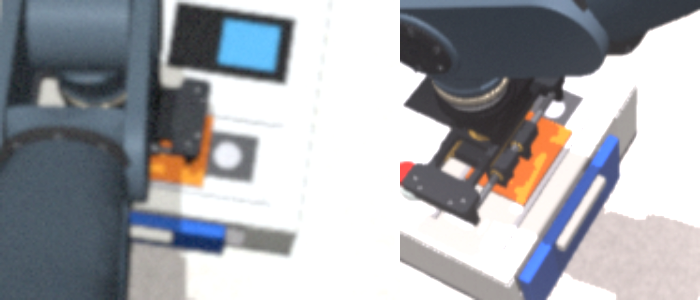

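The top half shows the gripper over the cover on the rib's left side; the side half shows the drawer shut. No contact force yet. Pushing along -y.

```bash

python3 -m handwheel '[{"xyz":[0,-6,0],"delta_rot":[0,0,0],"hand":1},{"xyz":[0,-12,0],"delta_rot":[0,0,0],"hand":1},{"xyz":[0,-18,0],"delta_rot":[0,0,0],"hand":1},{"xyz":[0,-24,0],"delta_rot":[0,0,0],"hand":1},{"xyz":[0,-30,0],"delta_rot":[0,0,0],"hand":1}]'
python3 -m handwheel '[{"xyz":[0,-6,0],"delta_rot":[0,0,0],"hand":1},{"xyz":[0,-12,0],"delta_rot":[0,0,0],"hand":1},{"xyz":[0,-18,0],"delta_rot":[0,0,0],"hand":1},{"xyz":[0,-24,0],"delta_rot":[0,0,0],"hand":1},{"xyz":[0,-30,0],"delta_rot":[0,0,0],"hand":1}]'
python3 -m handwheel '[{"xyz":[0,-6,0],"delta_rot":[0,0,0],"hand":1},{"xyz":[0,-12,0],"delta_rot":[0,0,0],"hand":1},{"xyz":[0,-18,0],"delta_rot":[0,0,0],"hand":1},{"xyz":[0,-23,0],"delta_rot":[0,0,0],"hand":1},{"xyz":[0,-27,0],"delta_rot":[0,0,0],"hand":1}]'
python3 -c "
from h import *
go(*W(-.066,-.045),.155)"
```

```text
time_s: 8.52
position: [0.6917, 0.0856, 0.1546]
tcp_rot: [[-0.992, 0.128, 0.0], [0.128, 0.992, 0.001], [-0.0, 0.001, -1.0]]
force: [0.6, 2.4, 0.4]
opening: 0.005
grasp_force: 0.7
time_s: 9.15
position: [0.6877, 0.0558, 0.1546]
tcp_rot: [[-0.992, 0.128, -0.0], [0.128, 0.992, 0.0], [0.0, 0.0, -1.0]]
force: [0.1, 1.2, 1.5]
opening: 0.004
grasp_force: 0.7
time_s: 9.78
position: [0.6843, 0.029, 0.1545]
tcp_rot: [[-0.992, 0.128, -0.0], [0.128, 0.992, -0.0], [0.0, -0.0, -1.0]]
force: [-0.2, 1.3, 1.3]
opening: 0.005
grasp_force: 0.7
9.775 pos [0.6843 0.029  0.1545] samp [-0.066  -0.0331] shift mm [ -0.  -11.9  -0.5] rot [-0. -0. -0.] F [-0.2  1.3  1.3] open 0.0
```

```bash

python3 -m handwheel '[{"xyz":[0,-2,0],"delta_rot":[0,0,0],"hand":1},{"xyz":[0,-4,0],"delta_rot":[0,0,0],"hand":1},{"xyz":[0,-6,0],"delta_rot":[0,0,0],"hand":1},{"xyz":[0,-7,0],"delta_rot":[0,0,0],"hand":1},{"xyz":[0,-8,0],"delta_rot":[0,0,0],"hand":1}]'
python3 -m handwheel '[{"xyz":[0,-1,0],"delta_rot":[0,0,0],"hand":1},{"xyz":[0,-2,0],"delta_rot":[0,0,0],"hand":1},{"xyz":[0,-3,0],"delta_rot":[0,0,0],"hand":1},{"xyz":[0,-4,0],"delta_rot":[0,0,0],"hand":1},{"xyz":[0,-4,0],"delta_rot":[0,0,0],"hand":1}]'
python3 -c "
from h import *
go(*W(-.066,-.045),.155)"
```

```text
time_s: 10.4
position: [0.6833, 0.0214, 0.1545]
tcp_rot: [[-0.992, 0.127, -0.0], [0.127, 0.992, 0.0], [0.0, 0.0, -1.0]]
force: [-0.8, 1.0, 0.4]
opening: 0.005
grasp_force: 0.6
time_s: 11.02
position: [0.6829, 0.0172, 0.1545]
tcp_rot: [[-0.992, 0.128, 0.0], [0.128, 0.992, -0.0], [-0.0, -0.0, -1.0]]
force: [-1.4, 1.2, -0.6]
opening: 0.005
grasp_force: 0.4
11.025 pos [0.6829 0.0172 0.1545] samp [-0.0659 -0.0449] shift mm [ 0.1 -0.1 -0.5] rot [-0.  0. -0.] F [-1.4  1.2 -0.6] open 0.0
```

```bash

python3 -m handwheel '[{"xyz":[0,-1,0],"delta_rot":[0,0,0],"hand":1},{"xyz":[0,-2,0],"delta_rot":[0,0,0],"hand":1},{"xyz":[0,-3,0],"delta_rot":[0,0,0],"hand":1},{"xyz":[0,-4,0],"delta_rot":[0,0,0],"hand":1},{"xyz":[0,-4,0],"delta_rot":[0,0,0],"hand":1}]'
python3 -c "
from h import *
go(*W(-.066,-.045),.155)"
```

```text
time_s: 11.65
position: [0.6825, 0.0136, 0.1545]
tcp_rot: [[-0.992, 0.128, 0.0], [0.128, 0.992, 0.0], [-0.0, 0.0, -1.0]]
force: [0.5, 2.1, -0.4]
opening: 0.009
grasp_force: 1.1
11.65 pos [0.6825 0.0136 0.1545] samp [-0.0658 -0.0485] shift mm [ 0.2  3.5 -0.5] rot [ 0.     0.    -0.001] F [ 0.5  2.1 -0.4] open 0.01
```

```bash

python3 -m handwheel '[{"xyz":[0,-1,0],"delta_rot":[0,0,0],"hand":1},{"xyz":[0,-2,0],"delta_rot":[0,0,0],"hand":1},{"xyz":[0,-3,0],"delta_rot":[0,0,0],"hand":1},{"xyz":[0,-3,0],"delta_rot":[0,0,0],"hand":1},{"xyz":[0,-3,0],"delta_rot":[0,0,0],"hand":1}]'
python3 -c "
from h import *
go(*W(-.066,-.045),.155)"
```

```text
time_s: 12.28
position: [0.6825, 0.0135, 0.1546]
tcp_rot: [[-0.992, 0.128, 0.001], [0.128, 0.992, 0.005], [-0.001, 0.005, -1.0]]
force: [1.4, 8.1, -1.3]
opening: 0.005
grasp_force: 4.4
12.275 pos [0.6825 0.0135 0.1546] samp [-0.0659 -0.0486] shift mm [ 0.1  3.6 -0.4] rot [ 0.005  0.001 -0.001] F [ 1.4  8.1 -1.3] open 0.0
```

Cover is at its stop (8 N, no more motion). Retreating and going above the button.

```bash

python3 -m handwheel '[{"xyz":[0,15,0],"delta_rot":[0,0,0],"hand":1},{"xyz":[0,20,-15],"delta_rot":[0,0,0],"hand":1},{"xyz":[0,23,-40],"delta_rot":[0,0,0],"hand":1},{"xyz":[0,23,-70],"delta_rot":[0,0,0],"hand":1},{"xyz":[0,23,-85],"delta_rot":[0,0,0],"hand":1}]'
python3 -c "
from h import *
go(.528,.371,.24)"
```

```text
time_s: 12.9
position: [0.6861, 0.0328, 0.2428]
tcp_rot: [[-0.992, 0.127, 0.005], [0.127, 0.992, -0.002], [-0.005, -0.001, -1.0]]
force: [0.2, 0.6, -0.2]
opening: 0.001
grasp_force: 0.0
12.9 pos [0.6861 0.0328 0.2428] samp [-0.0647 -0.029 ] shift mm [199.9 315.3   1.6] rot [-0.001  0.005 -0.   ] F [ 0.2  0.6 -0.2] open 0.0
```

```bash

python3 -m handwheel '[{"xyz":[22,35,0],"delta_rot":[0,0,0],"hand":1},{"xyz":[48,75,0],"delta_rot":[0,0,0],"hand":1},{"xyz":[74,116,0],"delta_rot":[0,0,0],"hand":1},{"xyz":[100,158,0],"delta_rot":[0,0,0],"hand":1},{"xyz":[126,198,0],"delta_rot":[0,0,0],"hand":1}]'
python3 -m handwheel '[{"xyz":[20,30,0],"delta_rot":[0,0,0],"hand":1},{"xyz":[40,65,0],"delta_rot":[0,0,0],"hand":1},{"xyz":[60,95,0],"delta_rot":[0,0,0],"hand":1},{"xyz":[74,117,0],"delta_rot":[0,0,0],"hand":1},{"xyz":[74,117,0],"delta_rot":[0,0,0],"hand":1}]'
python3 - <<'E'
from h import *
import cv2
go(.528,.371,.10)
m=vision.camera_model("wrist");w=vision.capture("wrist");K=np.array(m['camera_matrix']);T=np.array(m['camera_from_world'])
def px(p):
    c=T[:3,:3]@p+T[:3,3];q=np.array([c[0],-c[1],-c[2]]);r=np.hypot(q[0],q[1]);th=np.arctan2(r,q[2]);return K[0,0]*th*q[0]/r+K[0,2],K[1,1]*th*q[1]/r+K[1,2]
s=bot.read_state();p=np.array(s['position'])
print("btn px",px(np.array([.528,.371,.067])),"+10mm x",px(np.array([.538,.371,.067])),"+10mm y",px(np.array([.528,.381,.067])),"tip",px(p+[0,0,-.008]))
print("rib shut px",px(np.r_[W(-.066,-.067),.161]))
t=vision.capture("top")[70:240,220:380,::-1]
c=np.hstack([cv2.resize(w[:,:,::-1],None,fx=.75,fy=.75),cv2.resize(t,(282,300))])
cv2.imwrite("pics/c4.png",cv2.convertScaleAbs(c,alpha=1.5))
E
```

```text
time_s: 13.52
position: [0.5845, 0.2467, 0.2398]
tcp_rot: [[-0.992, 0.128, 0.0], [0.128, 0.992, -0.001], [-0.0, -0.001, -1.0]]
force: [0.8, 0.5, 0.8]
opening: 0.001
grasp_force: 0.0
time_s: 14.15
position: [0.5257, 0.3724, 0.2397]
tcp_rot: [[-0.992, 0.124, 0.0], [0.124, 0.992, -0.0], [-0.0, -0.0, -1.0]]
force: [-0.4, -0.7, -0.4]
opening: 0.006
grasp_force: 0.0
14.15 pos [0.5257 0.3724 0.2397] samp [-0.267   0.2875] shift mm [ -2.4  -1.1 139.7] rot [-0.     0.     0.003] F [-0.4 -0.7 -0.4] open 0.01
btn px (np.float64(319.21040097788676), np.float64(184.1656039181576)) +10mm x (np.float64(320.3585423885281), np.float64(192.9911068317473)) +10mm y (np.float64(328.34814628165907), np.float64(183.0477806913309)) tip (np.float64(318.81862622828055), np.float64(246.91256975053076))
rib shut px (np.float64(67.41783945086402), np.float64(340.85510157285194))
```

View pics/c4.png

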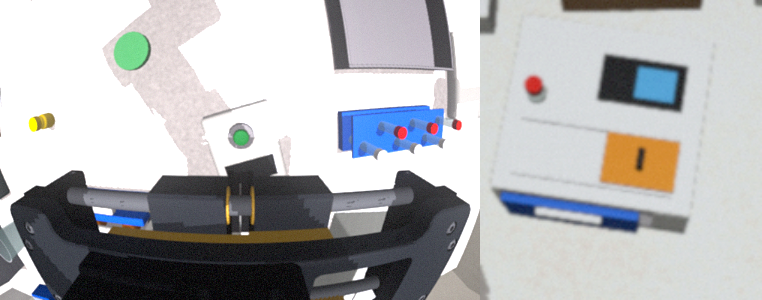

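The wrist view shows the button at (321,184) full-frame, against a predicted (319,184), so it is under the fingers to 2 mm. The top view shows the port covered and the drawer shut. Descending.

```bash

python3 -m handwheel '[{"xyz":[-1,0,35],"delta_rot":[0,0,0],"hand":1},{"xyz":[-2,0,75],"delta_rot":[0,0,0],"hand":1},{"xyz":[-2,0,115],"delta_rot":[0,0,0],"hand":1},{"xyz":[-2,0,140],"delta_rot":[0,0,0],"hand":1},{"xyz":[-2,0,150],"delta_rot":[0,0,0],"hand":1}]'
python3 -m handwheel '[{"xyz":[0,0,5],"delta_rot":[0,0,0],"hand":1},{"xyz":[0,0,10],"delta_rot":[0,0,0],"hand":1},{"xyz":[0,0,14],"delta_rot":[0,0,0],"hand":1},{"xyz":[0,0,17],"delta_rot":[0,0,0],"hand":1},{"xyz":[0,0,19],"delta_rot":[0,0,0],"hand":1}]'
python3 -c "
from h import *
go(.528,.3725,.069)"
```

```text
time_s: 14.88
position: [0.5286, 0.3691, 0.0878]
tcp_rot: [[-0.992, 0.129, -0.003], [0.129, 0.992, -0.002], [0.002, -0.002, -1.0]]
force: [0.1, -0.2, -0.3]
opening: 0.003
grasp_force: 0.0
time_s: 15.5
position: [0.5292, 0.3712, 0.0712]
tcp_rot: [[-0.992, 0.127, 0.001], [0.127, 0.992, 0.0], [-0.001, 0.001, -1.0]]
force: [0.7, -0.1, 3.5]
opening: 0.009
grasp_force: 1.5
15.5 pos [0.5292 0.3712 0.0712] samp [-0.2634  0.2867] shift mm [1.4 1.1 2.2] rot [ 0.001  0.001 -0.   ] F [ 0.7 -0.1  3.5] open 0.01
```

Touching and partly down (3.5 N). Pressing on to the stop, holding, then releasing.

```bash

python3 -m handwheel '[{"xyz":[0,0,1],"delta_rot":[0,0,0],"hand":1},{"xyz":[0,0,2],"delta_rot":[0,0,0],"hand":1},{"xyz":[0,0,3],"delta_rot":[0,0,0],"hand":1},{"xyz":[0,0,4],"delta_rot":[0,0,0],"hand":1},{"xyz":[0,0,4],"delta_rot":[0,0,0],"hand":1}]'
python3 -c "
from h import *
go(.528,.3725,.069)"
```

```text
time_s: 16.12
position: [0.5292, 0.3712, 0.0692]
tcp_rot: [[-0.992, 0.127, 0.002], [0.127, 0.992, 0.001], [-0.002, 0.001, -1.0]]
force: [-2.7, -1.6, 15.4]
opening: 0.009
grasp_force: 7.4
16.125 pos [0.5292 0.3712 0.0692] samp [-0.2633  0.2867] shift mm [1.4 1.1 0.2] rot [ 0.001  0.002 -0.   ] F [-2.7 -1.6 15.4] open 0.01
```

```bash

python3 -m handwheel '[{"xyz":[0,0,-6],"delta_rot":[0,0,0],"hand":1},{"xyz":[0,0,-20],"delta_rot":[0,0,0],"hand":1},{"xyz":[0,0,-60],"delta_rot":[0,0,0],"hand":1},{"xyz":[0,0,-110],"delta_rot":[0,0,0],"hand":1},{"xyz":[0,0,-160],"delta_rot":[0,0,0],"hand":1}]'
python3 -m handwheel '[{"xyz":[30,30,0],"delta_rot":[0,0,0],"hand":1},{"xyz":[60,60,0],"delta_rot":[0,0,0],"hand":1},{"xyz":[90,90,0],"delta_rot":[0,0,0],"hand":1},{"xyz":[110,110,0],"delta_rot":[0,0,0],"hand":1},{"xyz":[110,110,0],"delta_rot":[0,0,0],"hand":1}]'
python3 - <<'E'
from h import *
import cv2
go(.528,.3725,.24)
t=vision.capture("top")[70:270,140:360,::-1];s=vision.capture("side")[130:400,120:400,::-1]
c=np.hstack([cv2.resize(t,(396,360)),cv2.resize(s,(373,360))])
cv2.imwrite("pics/c5.png",cv2.convertScaleAbs(c,alpha=1.4))
E
```

```text
time_s: 16.75
position: [0.5279, 0.3708, 0.2276]
tcp_rot: [[-0.992, 0.127, -0.002], [0.127, 0.992, -0.001], [0.002, -0.001, -1.0]]
force: [1.3, 1.0, -0.6]
opening: 0.009
grasp_force: 0.0
time_s: 17.38
position: [0.4314, 0.4954, 0.2263]
tcp_rot: [[-0.992, 0.124, -0.001], [0.124, 0.992, -0.001], [0.001, -0.001, -1.0]]
force: [0.5, -0.4, -0.2]
opening: 0.001
grasp_force: 0.0
17.375 pos [0.4314 0.4954 0.2263] samp [-0.3761  0.3974] shift mm [-111.  -110.   -13.8] rot [-0.001 -0.001  0.003] F [ 0.5 -0.4 -0.2] open 0.0
```

View pics/c5.png

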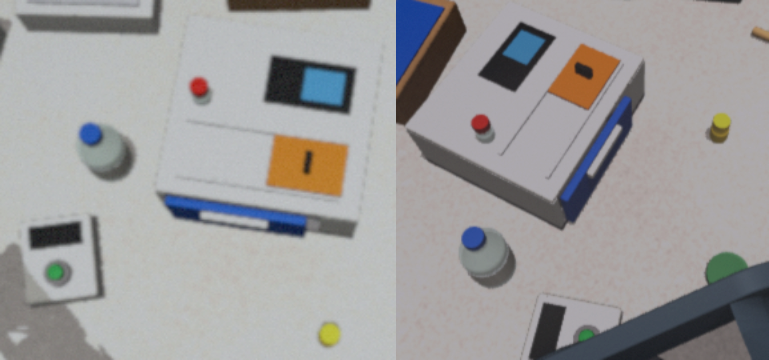

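Both views show the drawer and cover shut, the button up, and the vial, bottle and yellow jar where they were. Handing in.

```bash
python3 -c "
from rig import workorder
print(workorder.hand_in())"
```

```text
the job is handed in; nothing more can be done
None
```

The drawer and port cover are both pushed to their stops, the green start button was pressed right down and has come back up, and the job was handed in at about 17.5 s; the jars can't be seen inside the shut drawer, and the hand-in gave no verdict.

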